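# Stand the curing lamp over a glued part

## Task

The steel dish is in the way on the dark exposure mat: move it completely off the mat, standing upright, without shifting the glued brass part. Then lift the curing lamp by its handle and set it down gently, without dropping it, over the part, standing squarely centred within the white corner marks. Leave the other things on the bench where they are.

Things in the scene. Friction and masses are not known exactly. Their poses are not given: they have to be found in the camera images.
- mat: Flat dark printed sheet, 170 x 170 mm, lying flush on the bench (no noticeable thickness, nothing catches on it), with four white L-shaped corner marks that outline 127 mm along its x by 107 mm along its y, about 8 mm outside the lamp's footprint on every side. Origin at its centre, on the bench. Its x and y axes run along its edges, z up.
- part: The glued part: brass cylinder 36 mm in diameter with a glass dome, 31 mm high in all, loose, standing at the mat's centre. Origin at the centre of its underside, z up.
- dish: Empty round stainless dish, open on top, outside diameter 94 mm at the foot and 100 mm at the rim, 22 mm high, wall 4 mm, floor 4 mm thick, about 250 g. It starts on the +y side of the mat with about 10 mm between it and the part; too wide to grasp across, but fingertips fit inside it to pull on the rim from within. Origin at the centre of its underside, z up.
- lamp: Cordless curing lamp: white and grey box 110 mm (its x) x 90 mm (its y), 125 mm high without the handle, about 800 g, standing on the bench to the left or right of the mat. Open below: hollow 98 x 78 mm, 70 mm deep, so it fits over the part. Origin at the centre of its underside, z up. Either way round is fine.
- lamp_handle: The lamp's black grip bar, fixed to the lamp, parallel to the lamp's x axis: 100 mm long, 16 mm wide (y), 14 mm high, held by a post at each end (76 mm free between the posts), with 33 mm of free space under it. Origin at the bar's centre, 165 mm above the lamp's underside, axes as the lamp's.
- meter: Yellow light meter with a dark display, 110 x 75 x 30 mm, lying on the bench on the other side from the lamp. Leave alone. Origin at the centre of its underside.
- bottle_white: White dispensing bottle with a pointed nozzle, 34 mm in diameter, 108 mm high, upright. Leave alone. Origin at the centre of its underside.
- bottle_blue: Pale blue dispensing bottle with a pointed white nozzle, 34 mm in diameter, 108 mm high, upright. Leave alone. Origin at the centre of its underside.
- bottle_dark: Black adhesive bottle, 34 mm in diameter, 85 mm high, upright. Leave alone. Origin at the centre of its underside.
- bottle_amber: Amber adhesive bottle, 36 mm in diameter, 90 mm high, upright. Leave alone. Origin at the centre of its underside.
- red_cap: Red plastic cap, 34 mm in diameter, 14 mm high. Leave alone. Origin at the centre of its underside.
Mind the look-alikes: they are no part of the job. What is meant by the dish is not blue, and is the larger of those in its own colour.

How it is judged:
By the outcome, as a careful person would: the job done as asked, in the order asked, and still so for the second after the job is handed in, with the robot touching nothing.
It also fails if it takes over 64 s, if anything falls off the work surface, if the arm or the gripper's body presses on something with over 40 N, if the wrist force passes 120 N, or if a joint passes its speed limit or range.

## Robot

A 6-joint arm with a two-finger parallel gripper is mounted at the origin on the work surface. World frame = base frame: x ahead of the robot, y to its left, z up, the work surface at z = 0. Lengths are in m, angles in rad, forces in N, time in s.
With the tool pointing down it reaches from about 0.35 to 0.875 m from the base axis. Payload 4.2 kg.
Tool frame: the origin (TCP) lies between the finger pads; the fingertips stand 19 mm ahead of it and the grasp point (between the pads) is the TCP; z points along the fingers, y is the line along which they close (so a half turn about z gives the same grasp; the last joint's range is limited). The gripper opens to 85 mm and grips with 20 to 120 N. Pads are 22 mm wide; open, the fingers measure 114 mm over their backs; the gripper's body (76 mm by 85 mm) begins 54 mm behind the grasp point. The pads swing forward as they close: fully open they stand 13 mm farther back than shut.
Start: joints at [-0.852, 0.385, 0.008, 0, -1.194, -0.259], TCP at [0.277, -0.56, 0.25] pointing down, gripper open.
Joint ranges: [-3.14, 3.14], [-1.21, 2.06], [-1.07, 1.41], [-3.16, 2.05], [-2.99, -0.16], [-3.1, 3.1]. Speed limits (rad/s): [2.79, 2.79, 3.14, 3.14, 3.14, 3.14].

## Interface

Orientations are given as a rotation vector (axis times angle).
In Python, from rig import state, eyes, job gives the robot as it stands.
- The arm moves only by the shell command python3 -m crank 'ROWS'. ROWS is a JSON object of lists of equal length, an entry for each row: "xyz": the shift along the tool's x, y, z in m, a list of three; "rot": the turn, a rotation vector about the tool's x, y, z in degrees, a list of three; "fingers": the opening, from -1 (shut) to 1 (fully open). A call has 1 to 12 rows; each row is the pose to reach, as a shift and turn from the pose commanded when the call began, along the tool's axes at that moment; what a row does not reach only later rows make up. A row lasts 1/12 s, in which the tool goes at most 41.7 mm and 7.16 degrees, less where a joint would pass 70% of its speed; a pose out of reach is approached as far as the arm can. A call with a gripper value outside its range is refused whole. The fingers move at their own pace and stop on an object; the grip force is fixed at half the most. Time passes only in rows, so rows that repeat a pose let the fingers close. It gives the time, the measured TCP pose, the force, the opening and the grip force at its end, in the units of the state.
- state(): the state, without advancing time (a new reading comes with each control period).
- eyes.capture(name): name is "scene" or "side" or "wrist"; returns a dict with "color" (400x640x3 uint8, blue, green, red), "camera_matrix" (3x3 intrinsics, pixels), "world_from_camera" (4x4, takes a point from camera to world coordinates); the wrist camera has in their place "mount" (4x4, takes a point from camera to tool coordinates, whose origin is the TCP and whose axes are the flange's). Camera axes: x right, y down, z forward; pixel columns grow to the right and rows downward; lengths in m; the calibration is good to about 2 mm. A picture is of the moment at which its call begins: read the wrist's pose just before it. There is no depth.
- job.finish_job(): hands the job in; it is judged then, once.
Trained networks look in a picture, given as the dict that the camera call returned (one of the last four; its "shot" number tells which), for a name from the list of things; names that differ only in an ending like _2 or _b are one class to them, and where a whole thing is asked for, a point or a joint stands for the part that bears it (a point fixed in the world has none). Each returns a list of dicts, best first, with "confidence" (0 to 1); they miss things now and then, are a little off and sometimes report something else, mostly with a low value. They report only what shows in the picture. A call takes as long as a camera call. They do not tell look-alikes from the thing itself.
- eyes.find_in(target, picture): "location" ([x, y, z] in m, in world coordinates, good to about 4 mm: the middle of the surface that is visible of it).
The state is a dict: "clock": time; "q": joint angles; "dq": joint speeds; "effort": joint torques, N m; "position": TCP position; "eef_rot": TCP orientation; "contact_force": force on the tool from outside, world axes, zero at the start; "wrist_torque": the same for the moment, N m; "width": opening from 0.0 (shut) to 1.0 (fully open); "grasp_force": force on a finger pad.
Only numpy, scipy, OpenCV 4.12 (cv2) and the standard library are available. Lean on these libraries where they do the work, as an engineer would, in place of code of your own. Each camera call takes 0.05 s, during which the arm holds its last target. There are 200 camera calls.

## Working session

There is one attempt and no reset: what is moved stays moved. The work goes in short steps, Python scripts to look and compute and a shell command to move; the robot and the scene stay as the last step left them, time stands still between calls to the robot, and variables do not carry over. Pictures are saved under pics/ and viewed, at most 10 in all, crops included, and the job is handed in when it is done.

```bash
ls; mkdir -p pics
cat > h.py <<'E'
import numpy as np, cv2
from scipy.spatial.transform import Rotation as R
from rig import state, eyes, job
def ray(p,uv,st=None):
    K=p["camera_matrix"]
    if "world_from_camera" in p: T=np.array(p["world_from_camera"])
    else:
        W=np.eye(4);W[:3,:3]=R.from_rotvec(st["eef_rot"]).as_matrix();W[:3,3]=st["position"];T=W@np.array(p["mount"])
    d=T[:3,:3]@np.linalg.solve(np.array(K),[uv[0],uv[1],1]);return T[:3,3],d
def onplane(p,uv,z,st=None):
    o,d=ray(p,uv,st);return o+d*(z-o[2])/d[2]
def tri(rs):
    A=0;b=0
    for o,d in rs:
        d=d/np.linalg.norm(d);P=np.eye(3)-np.outer(d,d);A=A+P;b=b+P@o
    return np.linalg.solve(A,b)
def proj(p,X,st=None):
    K=np.array(p["camera_matrix"])
    if "world_from_camera" in p: T=np.array(p["world_from_camera"])
    else:
        W=np.eye(4);W[:3,:3]=R.from_rotvec(st["eef_rot"]).as_matrix();W[:3,3]=st["position"];T=W@np.array(p["mount"])
    c=np.linalg.inv(T)@np.append(X,1);u=K@c[:3];return u[:2]/u[2]
E
python3 - <<'E'
from h import *
np.set_printoptions(precision=4,suppress=True)
s=state();print(s)
for n in ("scene","side"):
    p=eyes.capture(n);cv2.imwrite(f"pics/{n}0.png",p["color"]);np.save(f"pics/{n}0.npy",p,allow_pickle=True)
    print(n,p["camera_matrix"],p["world_from_camera"])
    for t in ("mat","part","dish","lamp","lamp_handle","meter","red_cap"):
        print(t,[(np.round(d["location"],3),round(d["confidence"],2)) for d in eyes.find_in(t,p)])
E
```

```text
pics
{'clock': 0.0, 'q': array([-0.8524,  0.3856,  0.0066, -0.0005, -1.194 , -0.2586]), 'dq': array([ 0.0001, -0.0018,  0.001 , -0.0005,  0.002 , -0.0015]), 'effort': array([  0.0004, -39.229 ,  18.8406,   4.186 ,  -0.0045,   0.    ]), 'position': array([ 0.2771, -0.5596,  0.2492]), 'eef_rot': array([ 0.7155, -3.0584, -0.0033]), 'contact_force': array([-0.5192, -0.2107,  0.4185]), 'wrist_torque': array([0.0132, 0.0177, 0.0131]), 'grasp_force': 0.0, 'width': 0.9988178369956393}
scene [[400.6051   0.     312.9459]
 [  0.     400.6051 198.8769]
 [  0.       0.       1.    ]] [[-0.5946  0.6439 -0.4816  1.0282]
 [ 0.8039  0.4859 -0.3429  0.3167]
 [ 0.0132 -0.5911 -0.8065  0.8704]
 [ 0.      0.      0.      1.    ]]
mat [(array([ 0.603, -0.079, -0.002]), 0.78), (array([ 0.53 , -0.361,  0.104]), 0.22)]
part [(array([ 0.595, -0.054,  0.023]), 0.74)]
dish [(array([ 0.386, -0.011,  0.001]), 0.96), (array([0.594, 0.018, 0.004]), 0.89), (array([ 0.489,  0.162, -0.   ]), 0.83)]
lamp [(array([ 0.53 , -0.358,  0.108]), 0.69)]
lamp_handle [(array([ 0.518, -0.381,  0.172]), 0.69), (array([0.39 , 0.188, 0.018]), 0.62)]
meter [(array([0.526, 0.404, 0.032]), 0.94), (array([ 0.596, -0.054,  0.024]), 0.32)]
red_cap [(array([0.388, 0.189, 0.017]), 0.62)]
side [[383.381    0.     322.7454]
 [  0.     383.381  198.9601]
 [  0.       0.       1.    ]] [[ 0.9989 -0.0039  0.0478  0.5203]
 [-0.0438 -0.4787  0.8769 -0.9493]
 [ 0.0194 -0.878  -0.4783  0.6571]
 [ 0.      0.      0.      1.    ]]
mat [(array([ 0.587, -0.08 ,  0.005]), 0.81)]
part [(array([ 0.59 , -0.067,  0.016]), 0.5)]
dish [(array([0.604, 0.032, 0.007]), 0.85), (array([0.49 , 0.172, 0.008]), 0.71), (array([ 0.381, -0.002,  0.01 ]), 0.65)]
lamp [(array([ 0.506, -0.428,  0.113]), 0.81), (array([ 0.587, -0.081,  0.004]), 0.69)]
lamp_handle [(array([ 0.509, -0.392,  0.17 ]), 0.9)]
meter [(array([0.513, 0.377, 0.032]), 0.95)]
red_cap [(array([0.384, 0.182, 0.015]), 0.64)]
```

View pics/scene0.png

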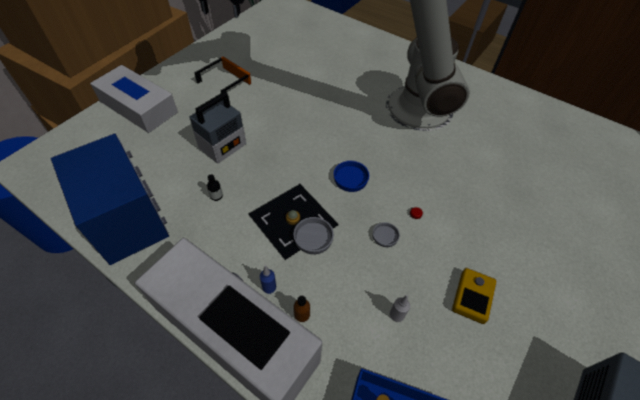

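View pics/side0.png

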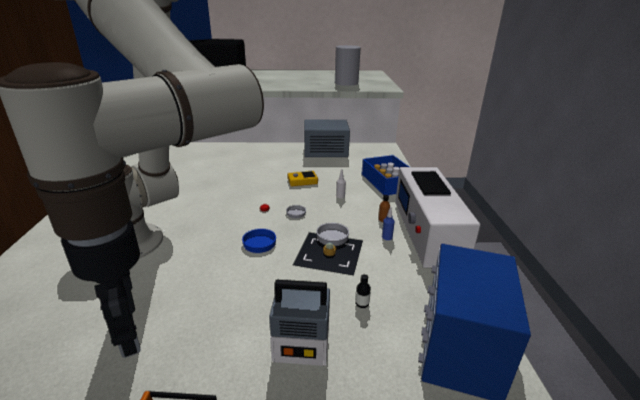

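In the scene picture, the three dish candidates are the steel dish at (313,235), partly on the mat, the blue dish at (351,176) and a smaller steel dish at (384,234). The first fits: it isn't blue, it is the larger steel one, and it sits on the mat's +y side. The lamp is at (218,130) with its black handle. I'll confirm in a crop.

Run:
```python
import cv2,numpy as np
a=cv2.imread("pics/scene0.png")[165:285,240:400]; b=cv2.imread("pics/side0.png")[215:375,260:400]
A=cv2.resize(a,None,fx=5,fy=5,interpolation=cv2.INTER_CUBIC);cv2.imwrite("pics/c1.png",A)
cv2.imwrite("pics/c2.png",cv2.resize(b,None,fx=3.7,fy=3.7,interpolation=cv2.INTER_CUBIC))
```

```text
(no output)
```

View pics/c1.png

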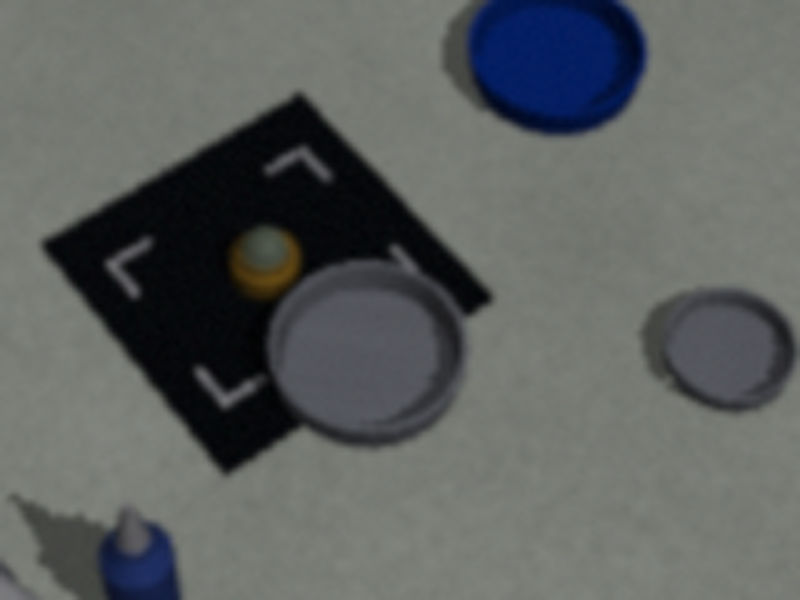

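View pics/c2.png

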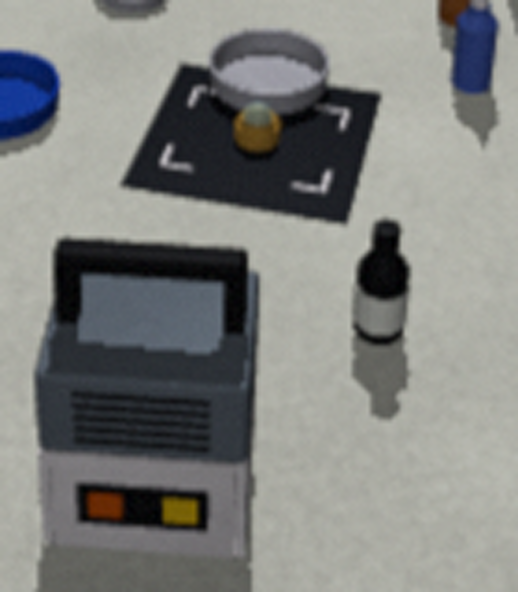

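The crop shows the dish at (367,350), overlapping the mat on the side away from the lamp. The other two, blue and smaller steel, lie clear of it. The part is at (265,258). Next I'll measure.

Run:
```python
from h import *
np.set_printoptions(precision=4,suppress=True)
S=np.load("pics/scene0.npy",allow_pickle=True).item();D=np.load("pics/side0.npy",allow_pickle=True).item()
cs=lambda x,y:((x+.5)/5-.5+240,(y+.5)/5-.5+165)
cd=lambda x,y:((x+.5)/3.7-.5+260,(y+.5)/3.7-.5+215)
ms=[cs(44,243),cs(227,473),cs(491,297),cs(300,93)]
md=[cd(347,222),cd(381,93),cd(181,64),cd(122,185)]
a=np.array([onplane(S,m,0) for m in ms]);b=np.array([onplane(D,m,0) for m in md])
for n,c in(("scene",a),("side",b),("tri",np.array([tri([ray(S,u),ray(D,v)]) for u,v in zip(ms,md)]))):
    e=np.diff(np.vstack([c,c[:1]]),axis=0);print(n,c,"centre",c.mean(0),"len",np.linalg.norm(e,axis=1),"ang",np.degrees(np.arctan2(e[:,1],e[:,0])))
print("dish rim centre", tri([ray(S,cs(367,350)),ray(D,cd(269,62))]),onplane(S,cs(367,350),.022),onplane(D,cd(269,62),.022))
print("part top",tri([ray(S,cs(266,235)),ray(D,cd(258,104))]), tri([ray(S,cs(265,258)),ray(D,cd(258,126))]))
# handle bar top ends in side; near-left, near-right
for u in [(62,243),(245,250),(62,272),(245,277)]: print("handle@.165",onplane(D,cd(*u),.165))
for u in [(48,545),(243,555)]: print("lamp foot near",onplane(D,cd(*u),0))
for u in [(37,375),(250,383)]: print("lamp top near",onplane(D,cd(*u),.125))
A=cv2.resize(S["color"][75:175,170:270],None,fx=6,fy=6,interpolation=cv2.INTER_CUBIC);cv2.imwrite("pics/c3.png",A)
```

```text
scene [[ 0.6477 -0.1606  0.    ]
 [ 0.695   0.0003  0.    ]
 [ 0.5344  0.0455  0.    ]
 [ 0.4875 -0.1149  0.    ]] centre [ 0.5911 -0.0574  0.    ] len [0.1678 0.1668 0.1672 0.1666] ang [  73.6141  164.2834 -106.3203  -15.9203]
side [[ 0.6486 -0.1619  0.    ]
 [ 0.6947 -0.002   0.    ]
 [ 0.5327  0.0429  0.    ]
 [ 0.4875 -0.1169  0.    ]] centre [ 0.5909 -0.0595  0.    ] len [0.1665 0.1681 0.1661 0.1672] ang [  73.9237  164.5085 -105.7722  -15.6195]
tri [[ 0.6481 -0.161  -0.0005]
 [ 0.6948 -0.0001 -0.0012]
 [ 0.5331  0.0451 -0.0017]
 [ 0.4872 -0.1154 -0.001 ]] centre [ 0.5908 -0.0579 -0.0011] len [0.1675 0.1679 0.1669 0.1672] ang [  73.8201  164.3822 -105.9434  -15.8154]
dish rim centre [0.6053 0.0192 0.0164] [0.6093 0.021  0.022 ] [0.6036 0.0116 0.022 ]
part top [ 0.5899 -0.0578  0.0298] [ 0.5906 -0.0583  0.0095]
handle@.165 [ 0.4658 -0.3733  0.165 ]
handle@.165 [ 0.5608 -0.3808  0.165 ]
handle@.165 [ 0.4672 -0.3955  0.165 ]
handle@.165 [ 0.5597 -0.4012  0.165 ]
lamp foot near [ 0.4553 -0.4268  0.    ]
lamp foot near [ 0.5607 -0.4361  0.    ]
lamp top near [ 0.4551 -0.4258  0.125 ]
lamp top near [ 0.5615 -0.4338  0.125 ]
```

View pics/c3.png

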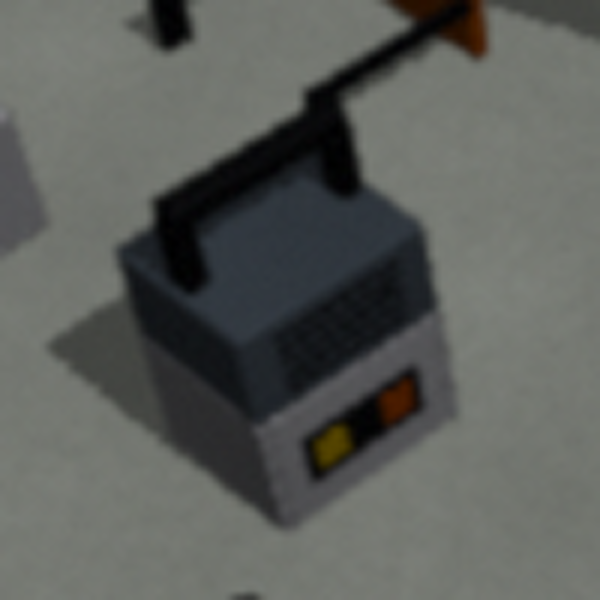

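The mat comes out at 167 mm on a side against 170 mm, near z = 0, with its centre at about (0.591, -0.058) and its y axis at 74.2°. The part's top is at z = 0.030 and the lamp lies at about -5°. I'll work out the bottle positions and the first move, which goes above the dish with tool y along mat y.

```bash
cat >> h.py <<'E'
np.set_printoptions(precision=4,suppress=True)
def plan(target,yaw_y,s=None,start=None):
    "shift (tool axes, mm) and rotvec (deg) to bring TCP to target, pointing down, tool y along yaw_y deg (mod 180, nearest)"
    s=s or state();R0=R.from_rotvec(s["eef_rot"])
    best=None
    for k in (0,180):
        a=np.radians(yaw_y+k);y=np.array([np.cos(a),np.sin(a),0]);z=np.array([0,0,-1.]);x=np.cross(y,z)
        r=(R0.inv()*R.from_matrix(np.c_[x,y,z])).as_rotvec(degrees=True)
        if best is None or np.linalg.norm(r)<np.linalg.norm(best): best=r
    d=R0.inv().apply(np.array(target)-s["position"])*1000
    print("shift mm",d,"rot deg",best,"rows>=",max(np.linalg.norm(d)/41.7,np.linalg.norm(best)/7.16))
E
python3 - <<'E'
from h import *
S=np.load("pics/scene0.npy",allow_pickle=True).item();D=np.load("pics/side0.npy",allow_pickle=True).item()
for n,u in dict(blue=(270,291),amber=(303,318),white=(401,318),dark=(217,197)).items(): print(n,onplane(S,u,0))
c=lambda x,y:((x+.5)/6-.5+170,(y+.5)/6-.5+75)
for u in [(240,345),(425,228),(120,248)]: print("lamp top",onplane(S,c(*u),.125))
for u in [(288,527),(457,413)]: print("foot",onplane(S,c(*u),0))
plan([.60,-.03,.30],74.2)
E
```

```text
blue [0.7794 0.024  0.    ]
amber [0.7843 0.1233 0.    ]
white [0.6542 0.2974 0.    ]
dark [ 0.6591 -0.2633  0.    ]
lamp top [ 0.5719 -0.3448  0.125 ]
lamp top [ 0.4676 -0.3319  0.125 ]
lamp top [ 0.5605 -0.4318  0.125 ]
foot [ 0.5692 -0.3494  0.    ]
foot [ 0.4642 -0.3359 -0.    ]
shift mm [-524.3428  331.8053  -49.6626] rot deg [-0.0036  0.0014 42.1477] rows>= 14.927869574185056
```

```bash
python3 -m crank '{"xyz":[[-35,22,-4],[-70,44,-7],[-105,66,-10],[-140,88,-13],[-175,110,-16],[-210,132,-20],[-245,154,-23],[-280,176,-26],[-315,198,-30],[-350,220,-33],[-385,242,-36],[-420,265,-40]],"rot":[[0,0,3],[0,0,6],[0,0,10],[0,0,14],[0,0,18],[0,0,22],[0,0,26],[0,0,30],[0,0,34],[0,0,38],[0,0,42],[0,0,42]],"fingers":[-1,-1,-1,-1,-1,-1,-1,-1,-1,-1,-1,-1]}'
```

```text
clock: 1.8
position: [0.5384, -0.1331, 0.2915]
eef_rot: [0.431, 3.111, 0.0]
contact_force: [1.5, -0.8, 0.3]
width: 0.004
grasp_force: 0.0
```

Note to self: the rows take metres, and I typed millimetres. The move was capped at the per-row limit and went the right way, so there was no harm.

Run:
```python
from h import *
plan([.60,-.03,.30],74.2)
s=state()
p=eyes.capture("wrist");print(p["camera_matrix"],p["mount"])
cv2.imwrite("pics/w0.png",p["color"]);np.save("pics/w0.npy",dict(p=p,s=s),allow_pickle=True)
for t in ("part","dish","mat"): print(t,[(np.round(d["location"],3),round(d["confidence"],2)) for d in eyes.find_in(t,p)])
```

```text
shift mm [-31.2772 115.9912  -8.4765] rot deg [0.0102 0.0431 0.0269] rows>= 2.888078566899674
[[312.0174   0.     319.7457]
 [  0.     312.0174 196.2489]
 [  0.       0.       1.    ]] [[-0.0001 -0.9592 -0.2828  0.0716]
 [ 1.     -0.0002  0.      0.0007]
 [-0.0001 -0.2828  0.9592 -0.1244]
 [ 0.      0.      0.      1.    ]]
part [(array([ 0.584, -0.06 ,  0.021]), 0.82)]
dish [(array([ 0.402, -0.018,  0.003]), 0.93), (array([0.608, 0.021, 0.006]), 0.57), (array([0.493, 0.166, 0.   ]), 0.57)]
mat [(array([ 0.574, -0.071,  0.004]), 0.95)]
```

View pics/w0.png

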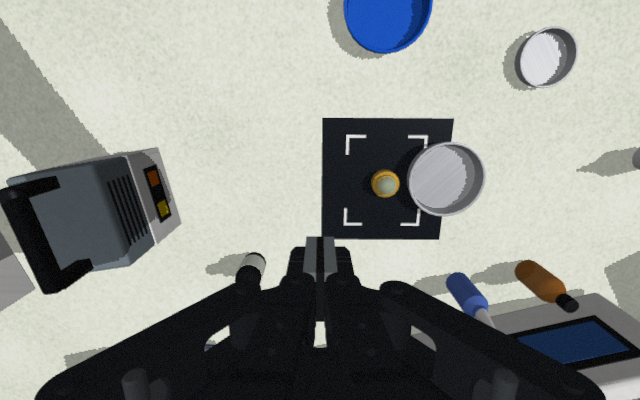

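The wrist view shows the mat with corners (322,118), (453,119), (438,240) and (321,240), the part at (385,183), and the dish rim centred at about (446,179).

Run:
```python
from h import *
w=np.load("pics/w0.npy",allow_pickle=True).item();p,s=w["p"],w["s"]
g=cv2.cvtColor(p["color"],cv2.COLOR_BGR2GRAY)
# dark mat
m=(g<45).astype(np.uint8);m[236:]=m[236:]*1
c=np.array([onplane(p,u,0,s) for u in [(321.5,117.5),(453.5,118.5),(438.5,240),(321,240)]])
e=np.diff(np.vstack([c,c[:1]]),axis=0);print(c,c.mean(0),np.linalg.norm(e,axis=1),np.degrees(np.arctan2(e[:,1],e[:,0])))
# white marks outer corners
roi=(slice(125,235),slice(335,440));wm=((g>150)&(p["color"].max(2)-p["color"].min(2)<40)).astype(np.uint8)
n,l,st,ce=cv2.connectedComponentsWithStats(wm)
for i in range(1,n):
    x,y,ww,h,a=st[i]
    if 335<x<440 and 125<y<235 and a<200: print(x,y,ww,h,a)
r=[onplane(p,u,.022,s) for u in [(407.5,179),(485,179),(446,141.5),(446,216.5)]];print("rim",np.array(r),np.mean(r,0))
S=np.load("pics/scene0.npy",allow_pickle=True).item()
print("rim tri",tri([ray(p,(446.3,179),s),ray(S,(313.4,235))]))
print("part",tri([ray(p,(386.5,185),s),ray(S,((266.5/5-.5+240),(235.5/5-.5+165)))]),onplane(p,(383.5,182),.01,s))
for u in [(14,250)]: pass
```

```text
[[ 0.4863 -0.1152  0.    ]
 [ 0.534   0.0489  0.    ]
 [ 0.6984  0.0014  0.    ]
 [ 0.6521 -0.1625  0.    ]] [ 0.5927 -0.0569  0.    ] [0.1709 0.1711 0.1704 0.1724] [  73.797   -16.0995 -105.7882  164.0691]
346 135 20 20 110
408 135 20 13 88
386 179 10 13 69
344 208 18 18 94
401 212 19 14 83
rim [[ 0.5902 -0.0288  0.022 ]
 [ 0.6175  0.0678  0.022 ]
 [ 0.5559  0.027   0.022 ]
 [ 0.655   0.0108  0.022 ]] [0.6046 0.0192 0.022 ]
rim tri [0.6063 0.021  0.0161]
part [ 0.5887 -0.0579  0.0289] [ 0.5892 -0.058   0.01  ]
```

```bash
python3 -m crank '{"xyz":[[-0.005,0.036,0],[-0.01,0.072,0],[-0.015,0.108,0.01],[-0.02,0.143,0.03],[-0.022,0.165,0.06],[-0.022,0.175,0.095],[-0.022,0.179,0.13],[-0.022,0.179,0.165],[-0.022,0.179,0.195],[-0.022,0.179,0.22],[-0.022,0.179,0.235],[-0.022,0.179,0.235]],"rot":[[0,0,0],[0,0,0],[0,0,0],[0,0,0],[0,0,0],[0,0,0],[0,0,0],[0,0,0],[0,0,0],[0,0,0],[0,0,0],[0,0,0]],"fingers":[-1,-1,-1,-1,-1,-1,-1,-1,-1,-1,-1,-1]}'
python3 - <<'E'
from h import *
s=state();print(s["position"],s["contact_force"]);plan([.609,.033,.03],74.1)
p=eyes.capture("wrist");cv2.imwrite("pics/w1.png",p["color"])
E
```

```text
clock: 3.0
position: [0.6042, 0.029, 0.0519]
eef_rot: [-0.431, -3.104, 0.005]
contact_force: [-0.3, 0.1, 0.5]
width: -0.005
grasp_force: 0.0
[0.6042 0.029  0.0519] [-0.2648  0.0705  0.4711]
shift mm [-3.6576  5.1906 21.8336] rot deg [-0.2415 -0.4315  0.0813] rows>= 0.5452807541094711
```

View pics/w1.png

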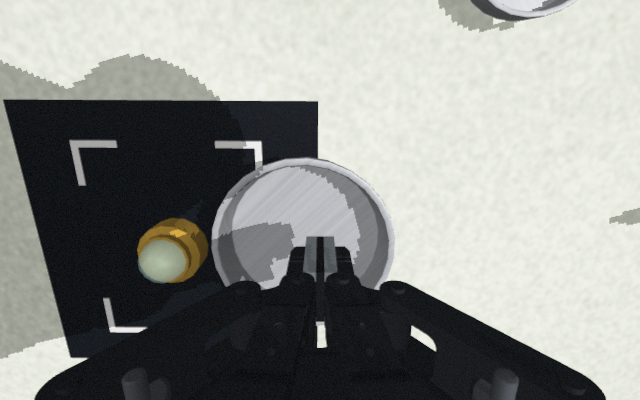

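The shut fingers, with tips at (320,240), are above the dish interior, 10–15 mm toward its +y side. I'll descend.

```bash
python3 -m crank '{"xyz":[[0,0.001,0.004],[0,0.002,0.008],[0,0.003,0.012],[0,0.003,0.016],[0,0.003,0.020],[0,0.003,0.022],[0,0.003,0.022]],"rot":[[0,0,0],[0,0,0],[0,0,0],[0,0,0],[0,0,0],[0,0,0],[0,0,0]],"fingers":[-1,-1,-1,-1,-1,-1,-1]}'
```

```text
clock: 3.63
position: [0.6076, 0.0341, 0.0333]
eef_rot: [-0.428, -3.111, 0.001]
contact_force: [-0.3, -0.3, 0.7]
width: -0.001
grasp_force: 0.0
```

```bash
python3 -m crank '{"xyz":[[0,0.002,0.003],[0,0.006,0.004],[0,0.010,0.004],[0,0.014,0.004],[0,0.018,0.004],[0,0.022,0.004],[0,0.027,0.004],[0,0.032,0.004],[0,0.037,0.004],[0,0.042,0.004]],"rot":[[0,0,0],[0,0,0],[0,0,0],[0,0,0],[0,0,0],[0,0,0],[0,0,0],[0,0,0],[0,0,0],[0,0,0]],"fingers":[-1,-1,-1,-1,-1,-1,-1,-1,-1,-1]}'
python3 - <<'E'
from h import *
p=eyes.capture("scene")
for t in ("part","dish"): print(t,[(np.round(d["location"],3),round(d["confidence"],2)) for d in eyes.find_in(t,p)])
E
```

```text
clock: 4.47
position: [0.6194, 0.075, 0.0299]
eef_rot: [-0.428, -3.112, 0.0]
contact_force: [-0.6, -2.1, 0.3]
width: 0.002
grasp_force: 1.0
part [(array([ 0.596, -0.049,  0.022]), 0.6)]
dish [(array([ 0.484,  0.163, -0.001]), 0.86), (array([0.624, 0.035, 0.001]), 0.67)]
```

The dish is following, with about 2 N of pull. I'll continue.

```bash
python3 -m crank '{"xyz":[[0,0.006,0],[0,0.012,0],[0,0.018,0],[0,0.024,0],[0,0.030,0],[0,0.036,0],[0,0.042,0],[0,0.048,0],[0,0.053,0],[0,0.057,0],[0,0.060,0],[0,0.060,0]],"rot":[[0,0,0],[0,0,0],[0,0,0],[0,0,0],[0,0,0],[0,0,0],[0,0,0],[0,0,0],[0,0,0],[0,0,0],[0,0,0],[0,0,0]],"fingers":[-1,-1,-1,-1,-1,-1,-1,-1,-1,-1,-1,-1]}'
python3 -m crank '{"xyz":[[0,-0.004,0],[0,-0.008,-0.01],[0,-0.01,-0.04],[0,-0.02,-0.08],[0,-0.05,-0.12],[0,-0.08,-0.16],[0,-0.11,-0.20],[0,-0.14,-0.22],[0,-0.17,-0.24],[0,-0.20,-0.26],[0,-0.22,-0.27],[0,-0.22,-0.27]],"rot":[[0,0,0],[0,0,0],[0,0,0],[0,0,0],[0,0,0],[0,0,0],[0,0,0],[0,0,0],[0,0,0],[0,0,0],[0,0,0],[0,0,0]],"fingers":[-1,-1,-1,-1,-1,-1,0,1,1,1,1,1]}'
python3 - <<'E'
from h import *
s=state();p=eyes.capture("wrist");cv2.imwrite("pics/w2.png",p["color"]);np.save("pics/w2.npy",dict(p=p,s=s),allow_pickle=True)
for t in ("part","dish","mat","lamp_handle"): print(t,[(np.round(d["location"],3),round(d["confidence"],2)) for d in eyes.find_in(t,p)])
E
```

```text
clock: 5.62
position: [0.6358, 0.1332, 0.0299]
eef_rot: [0.427, 3.112, 0.001]
contact_force: [-0.4, -0.4, 0.6]
width: 0.0
grasp_force: 0.2
clock: 6.62
position: [0.576, -0.0837, 0.3058]
eef_rot: [0.433, 3.102, 0.001]
contact_force: [0.7, 0.8, 0.6]
width: 0.848
grasp_force: 0.0
part [(array([ 0.587, -0.056,  0.02 ]), 0.8)]
dish [(array([ 0.413, -0.022,  0.001]), 0.89), (array([ 0.486,  0.169, -0.   ]), 0.69), (array([0.632, 0.109, 0.005]), 0.65)]
mat [(array([ 0.584, -0.057,  0.003]), 0.94)]
lamp_handle [(array([ 0.555, -0.383,  0.165]), 0.55)]
```

View pics/w2.png

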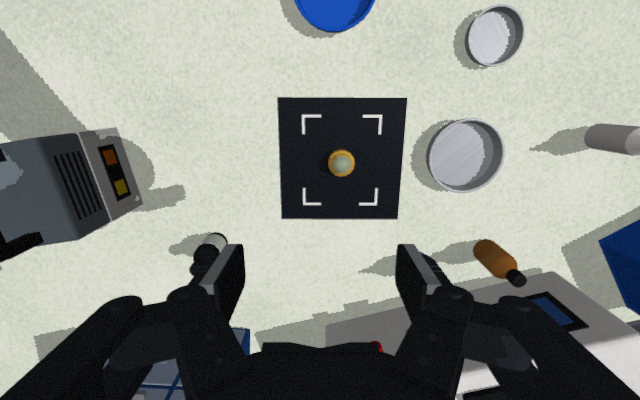

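The dish, at (465,155), is clear of the mat with a gap of about 25 px. The part, at (341,163), hasn't moved. I'll go above the lamp next, measuring the marks first.

Run:
```python
from h import *
w=np.load("pics/w2.npy",allow_pickle=True).item();p,s=w["p"],w["s"]
g=cv2.cvtColor(p["color"],cv2.COLOR_BGR2GRAY)
c=np.array([onplane(p,u,0,s) for u in [(302,115),(382,115),(377.5,205.5),(303,205)]])
e=np.diff(np.vstack([c,c[:1]]),axis=0);print("marks",c,c.mean(0),np.linalg.norm(e,axis=1),np.degrees(np.arctan2(e[:,1],e[:,0])))
q=g[95:222,275:410].copy();m=(q<70).astype(np.uint8);k=max(cv2.findContours(m,0,2)[0],key=cv2.contourArea)
P=np.array([onplane(p,(x+275,y+95),0,s)[:2] for [[x,y]] in k]).astype(np.float32);print("mat rect",cv2.minAreaRect(P))
r=[onplane(p,u,.022,s) for u in [(427,155),(504,155),(465.5,118),(465.5,192)]];d=np.mean(r,0);print("dish",d)
a=np.radians(74);v=d-[.592,-.057,.022];print("along mat y",v@[np.cos(a),np.sin(a),0])
plan([.513,-.385,.30],84)
```

```text
marks [[ 0.5171 -0.09    0.    ]
 [ 0.5464  0.0126  0.    ]
 [ 0.6691 -0.0215  0.    ]
 [ 0.6386 -0.1253  0.    ]] [ 0.5928 -0.056   0.    ] [0.1067 0.1274 0.1082 0.1265] [  74.0776  -15.5213 -106.3646  163.7888]
mat rect ((0.5915979743003845, -0.05648800730705261), (0.1691494584083557, 0.16872534155845642), 73.89588928222656)
dish [0.625 0.103 0.022]
along mat y 0.16294799410600297
shift mm [ -21.8955 -311.8332   -0.9957] rot deg [-0.0023 -0.0926 -9.6184] rows>= 7.496464221224287
```

```bash
python3 -m crank '{"xyz":[[-0.002,-0.02,0],[-0.004,-0.055,0],[-0.006,-0.092,0],[-0.009,-0.129,0],[-0.012,-0.166,0],[-0.015,-0.203,0],[-0.018,-0.240,0],[-0.020,-0.275,0],[-0.022,-0.298,0],[-0.022,-0.312,0],[-0.022,-0.312,0],[-0.022,-0.312,0]],"rot":[[0,0,-1],[0,0,-2],[0,0,-3],[0,0,-4],[0,0,-5],[0,0,-6],[0,0,-7],[0,0,-8],[0,0,-9],[0,0,-10],[0,0,-10],[0,0,-10]],"fingers":[1,1,1,1,1,1,1,1,1,1,1,1]}'
python3 - <<'E'
from h import *
s=state();p=eyes.capture("wrist");cv2.imwrite("pics/w3.png",p["color"]);np.save("pics/w3.npy",dict(p=p,s=s),allow_pickle=True)
print([(np.round(d["location"],3),round(d["confidence"],2)) for d in eyes.find_in("lamp_handle",p)])
E
```

```text
clock: 7.87
position: [0.5134, -0.3855, 0.2983]
eef_rot: [-0.155, -3.135, -0.002]
contact_force: [0.8, 0.7, -1.3]
width: 1.0
grasp_force: 0.0
[(array([ 0.507, -0.387,  0.172]), 0.57)]
```

View pics/w3.png

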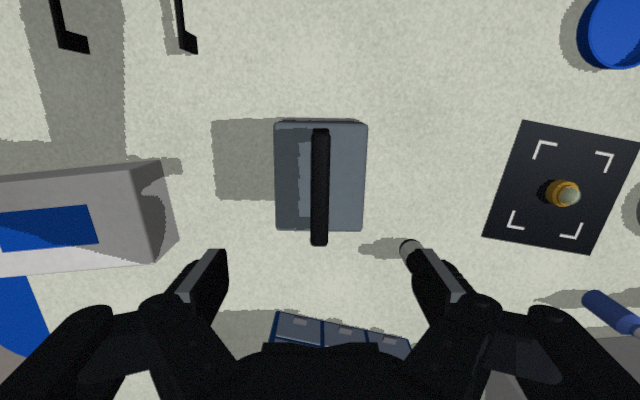

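The bar runs from (321,128) to (319,246), nearly centred between the fingers. The lamp's top spans (274,120) to (363,231).

Run:
```python
from h import *
w=np.load("pics/w3.npy",allow_pickle=True).item();p,s=w["p"],w["s"]
a,b=onplane(p,(321,128.5),.172,s),onplane(p,(319.3,246),.172,s);print("bar",a,b,(a+b)/2,np.linalg.norm(a-b),np.degrees(np.arctan2(*(b-a)[1::-1])))
c=np.array([onplane(p,u,.125,s) for u in [(274,120),(368,122),(363,231),(277,230)]]);e=np.diff(np.vstack([c,c[:1]]),axis=0);print("top",c,c.mean(0),np.linalg.norm(e,axis=1),np.degrees(np.arctan2(e[:,1],e[:,0])))
D=np.load("pics/side0.npy",allow_pickle=True).item()
cd=lambda x,y:((x+.5)/3.7-.5+260,(y+.5)/3.7-.5+215)
# bar far top edge centre & near-end corners: mid of bar in both views
print("tri mid", tri([ray(p,(320.2,185),s),ray(D,cd(152.5,257))]))
plan([(a+b)[0]/2,(a+b)[1]/2,.165],np.degrees(np.arctan2(*(b-a)[1::-1]))+90)
```

```text
bar [ 0.4604 -0.3784  0.172 ] [ 0.5609 -0.3898  0.172 ] [ 0.5106 -0.3841  0.172 ] 0.10114715233586999 -6.466074074245886
top [[ 0.4517 -0.4211  0.125 ]
 [ 0.4622 -0.3344  0.125 ]
 [ 0.5708 -0.3456  0.125 ]
 [ 0.5609 -0.4335  0.125 ]] [ 0.5114 -0.3837  0.125 ] [0.0874 0.1092 0.0884 0.1099] [ 83.1262  -5.8965 -96.4272 173.5655]
tri mid [ 0.5107 -0.3833  0.1624]
shift mm [  2.9775   0.1493 134.1444] rot deg [ 0.035  -0.0666  0.8887] rows>= 3.2176872365866864
```

```bash
python3 -m crank '{"xyz":[[0.001,0,0.015],[0.002,0,0.04],[0.003,0,0.065],[0.003,0,0.09],[0.003,0,0.11],[0.003,0,0.125],[0.003,0,0.134],[0.003,0,0.134],[0.003,0,0.134]],"rot":[[0,0,0.9],[0,0,0.9],[0,0,0.9],[0,0,0.9],[0,0,0.9],[0,0,0.9],[0,0,0.9],[0,0,0.9],[0,0,0.9]],"fingers":[1,1,1,1,1,1,1,1,1]}'
python3 -m crank '{"xyz":[[0,0,0],[0,0,0],[0,0,0],[0,0,0],[0,0,0],[0,0,0],[0,0,0],[0,0,0],[0,0,0],[0,0,0]],"rot":[[0,0,0],[0,0,0],[0,0,0],[0,0,0],[0,0,0],[0,0,0],[0,0,0],[0,0,0],[0,0,0],[0,0,0]],"fingers":[0.5,0.2,0,-0.3,-0.6,-1,-1,-1,-1,-1]}'
```

```text
clock: 8.72
position: [0.5108, -0.3849, 0.1662]
eef_rot: [0.177, 3.137, -0.001]
contact_force: [0.0, 0.1, -0.0]
width: 1.003
grasp_force: 0.0
clock: 9.55
position: [0.5103, -0.3854, 0.1664]
eef_rot: [0.179, 3.136, -0.0]
contact_force: [-0.5, 1.7, 3.0]
width: 0.175
grasp_force: 60.7
```

Gripped at a width of about 15 mm with 60 N, which matches the bar. I'll lift slowly.

```bash
python3 -m crank '{"xyz":[[0,0,-0.002],[0,0,-0.006],[0,0,-0.014],[0,0,-0.026],[0,0,-0.04],[0,0,-0.055],[0,0,-0.07],[0,0,-0.085],[0,0,-0.10],[0,0,-0.112],[0,0,-0.12],[0,0,-0.12]],"rot":[[0,0,0],[0,0,0],[0,0,0],[0,0,0],[0,0,0],[0,0,0],[0,0,0],[0,0,0],[0,0,0],[0,0,0],[0,0,0],[0,0,0]],"fingers":[-1,-1,-1,-1,-1,-1,-1,-1,-1,-1,-1,-1]}'
python3 - <<'E'
from h import *
s=state();print(s["position"],s["contact_force"],s["wrist_torque"],s["width"])
a=np.radians(-6.3);o=np.array([.5112,-.3840]);t=s["position"][:2]
print("lamp-tcp offset at grasp",o-np.array([.5103,-.3854]))
plan([.592,-.0565,.30],74)
E
```

```text
clock: 10.55
position: [0.5104, -0.3858, 0.2872]
eef_rot: [0.18, 3.135, -0.001]
contact_force: [0.8, -1.1, -8.0]
width: 0.177
grasp_force: 59.0
[ 0.5104 -0.3858  0.2872] [ 0.7887 -1.1472 -8.0199] [-0.106  -0.2842  0.0013] 0.1767125450943121
lamp-tcp offset at grasp [0.0009 0.0014]
shift mm [-43.4298 336.489  -13.0269] rot deg [-0.0391  0.1097  9.4377] rows>= 8.142207844713164
```

```bash
python3 -m crank '{"xyz":[[-0.001,0.008,0],[-0.003,0.024,0],[-0.006,0.048,0],[-0.009,0.078,0],[-0.013,0.110,0],[-0.018,0.142,0],[-0.023,0.174,0],[-0.028,0.206,0],[-0.032,0.238,0],[-0.036,0.266,0],[-0.039,0.288,0],[-0.041,0.304,0]],"rot":[[0,0,0],[0,0,1],[0,0,2],[0,0,3],[0,0,4],[0,0,5],[0,0,6],[0,0,7],[0,0,8],[0,0,9],[0,0,9.4],[0,0,9.4]],"fingers":[-1,-1,-1,-1,-1,-1,-1,-1,-1,-1,-1,-1]}'
python3 - <<'E'
from h import *
plan([.591,-.0565,.28],74)
E
```

```text
clock: 11.55
position: [0.5851, -0.0851, 0.284]
eef_rot: [-0.433, -3.108, -0.001]
contact_force: [0.3, -0.6, -8.5]
width: 0.173
grasp_force: 59.1
shift mm [ 2.0798 29.1157  4.0111] rot deg [ 0.0212 -0.1954  0.1358] rows>= 0.7065744224742211
```

```bash
python3 -m crank '{"xyz":[[0.000,0.012,0],[0.001,0.021,0],[0.002,0.027,0],[0.002,0.029,0],[0.002,0.029,0],[0.002,0.029,0]],"rot":[[0,0,0],[0,0,0],[0,0,0],[0,0,0],[0,0,0],[0,0,0]],"fingers":[-1,-1,-1,-1,-1,-1]}'
python3 - <<'E'
from h import *
plan([.591,-.0565,.1665],74)
S=eyes.capture("scene");D=eyes.capture("side")
a=cv2.resize(S["color"][95:275,220:400],(540,540),interpolation=cv2.INTER_CUBIC);b=cv2.resize(D["color"][160:300,255:395],(420,540)) if 0 else cv2.resize(D["color"][130:280,290:360],(252,540),interpolation=cv2.INTER_CUBIC)
cv2.imwrite("pics/c4.png",np.hstack([a,b]))
E
```

```text
clock: 12.05
position: [0.5914, -0.0604, 0.2858]
eef_rot: [-0.437, -3.111, 0.001]
contact_force: [-0.1, -0.3, -8.7]
width: 0.17
grasp_force: 59.1
shift mm [  1.4132   3.7161 119.3227] rot deg [-0.0236 -0.0212 -0.0013] rows>= 2.863042495356411
```

View pics/c4.png

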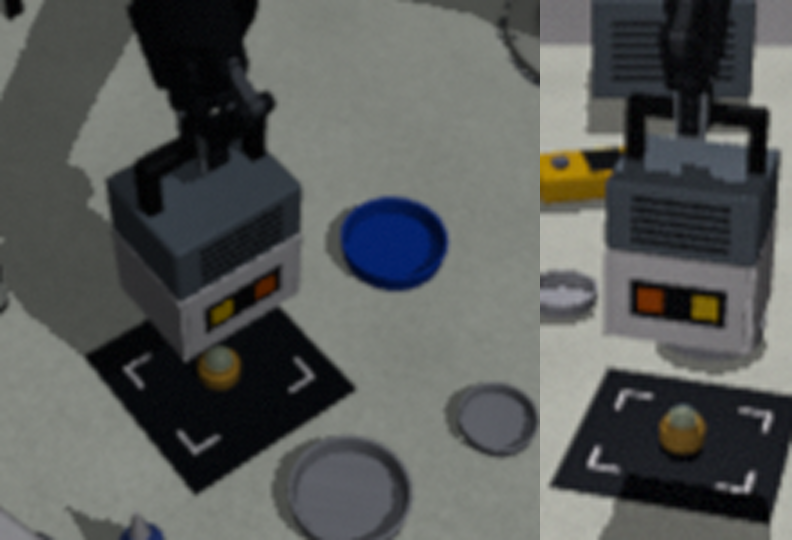

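The lamp hangs level above the mat, and the part is standing free. I'll check its centring in hand from the foot corners: (185,358) and (297,291) in the scene crop, (65,336) and (215,353) in the side crop.

Run:
```python
from h import *
S=np.load("pics/scene0.npy",allow_pickle=True).item();D=np.load("pics/side0.npy",allow_pickle=True).item()
z=.1194;a=np.radians(74);ey=np.array([np.cos(a),np.sin(a),0]);ex=np.array([np.sin(a),-np.cos(a),0]);t=np.array([.5914,-.0604,z])
cs=lambda x,y:((x+.5)/3-.5+220,(y+.5)/3-.5+95);cd=lambda x,y:((x+.5)/3.6-.5+290,(y+.5)/3.6-.5+130)
for n,P,c,us in(("scene",S,cs,[(185,358),(297,291),(122,280)]),("side",D,cd,[(65,336),(215,353)])):
    for u in us:
        v=onplane(P,c(*u),z)-t;print(n,"rel TCP along mat x,y mm",v@ex*1e3,v@ey*1e3)
```

```text
scene rel TCP along mat x,y mm 55.751454414413274 43.0187297269673
scene rel TCP along mat x,y mm -50.700592130657554 43.76412310240864
scene rel TCP along mat x,y mm 52.95519313460304 -47.807688390024374
side rel TCP along mat x,y mm -50.79518230670552 -50.426654829228745
side rel TCP along mat x,y mm 59.09240371192926 -44.15306291800446
```

```bash
python3 -m crank '{"xyz":[[0.001,0.001,0.004],[0.001,0.002,0.012],[0.002,0.003,0.022],[0.002,0.003,0.034],[0.002,0.003,0.046],[0.002,0.003,0.058],[0.002,0.003,0.070],[0.002,0.003,0.080],[0.002,0.003,0.088],[0.002,0.003,0.094],[0.002,0.003,0.096],[0.002,0.003,0.096]],"rot":[[0,0,0],[0,0,0],[0,0,0],[0,0,0],[0,0,0],[0,0,0],[0,0,0],[0,0,0],[0,0,0],[0,0,0],[0,0,0],[0,0,0]],"fingers":[-1,-1,-1,-1,-1,-1,-1,-1,-1,-1,-1,-1]}'
python3 - <<'E'
from h import *
plan([.591,-.055,.1665],74)
E
```

```text
clock: 13.15
position: [0.5904, -0.0563, 0.1893]
eef_rot: [-0.436, -3.11, 0.001]
contact_force: [0.3, 0.9, -8.8]
width: 0.173
grasp_force: 59.1
shift mm [-0.2259  1.4721 22.8193] rot deg [-0.0279 -0.0509  0.0442] rows>= 0.548390343462084
```

```bash
python3 -m crank '{"xyz":[[0,0.001,0.003],[0,0.001,0.007],[0,0.001,0.011],[0,0.001,0.014],[0,0.001,0.016],[0,0.001,0.018],[0,0.001,0.019],[0,0.001,0.020],[0,0.001,0.020],[0,0.001,0.020]],"rot":[[0,0,0],[0,0,0],[0,0,0],[0,0,0],[0,0,0],[0,0,0],[0,0,0],[0,0,0],[0,0,0],[0,0,0]],"fingers":[-1,-1,-1,-1,-1,-1,-1,-1,-1,-1]}'
python3 - <<'E'
from h import *
plan([.591,-.055,.1665],74)
s=state();p=eyes.capture("wrist");g=cv2.cvtColor(p["color"],cv2.COLOR_BGR2GRAY);cv2.imwrite("pics/w4.png",p["color"]);np.save("pics/w4.npy",dict(p=p,s=s),allow_pickle=True)
# light, unsaturated small blobs near expected mark positions
a=np.radians(74);ey=np.array([np.cos(a),np.sin(a),0]);ex=np.array([np.sin(a),-np.cos(a),0]);c=np.array([.592,-.0565,0])
for i in(1,-1):
  for j in(1,-1):
    X=c+i*ex*.0635+j*ey*.0535;u=proj(p,X,s);print(i,j,u)
print(g[::12,::24])
E
```

```text
clock: 13.98
position: [0.5909, -0.0554, 0.17]
eef_rot: [0.436, 3.111, -0.0]
contact_force: [-0.6, -0.4, -9.2]
width: 0.174
grasp_force: 59.1
shift mm [-0.0048  0.3716  3.4566] rot deg [0.0002 0.0074 0.0441] rows>= 0.08336920586987785
1 1 [370.2181 242.578 ]
1 -1 [266.1996 242.5224]
-1 1 [376.6687 115.0805]
-1 -1 [259.5352 115.005 ]
[[228 236 236 232 233 230 231 233 232 236 232 235 237 235 235 231 227 226
  223 232 231  81 226 226 125 236 229]
 [229 227 236 225 235 233 227 229 233 239 231 236 237 231 237 234 230 227
  228 231 233  74 229 229  99 228 232]
 [230 228 237 236 237 235 239 235 235 232 229 236 233 233 230 233 230 232
  235 227 231  99 228 234 219 234 233]
 [231 230 234 233 228 236 234 236 233 232 239 228 231 235 227 232 230 231
  230 232 231 161 208 124 236 229 226]
 [234 235 227 234 234 236 236 230 236 229 234 229 237 237 235 234 233 231
  228 231 232 233 231 236 234 235 235]
 [229 230 232 236 231 231 231 234 234 232 227 237 239 232 233 232 234 235
  233 228 231 231 230 226 232 230 231]
 [163 231 233 229 229 233 239 235 238 240 235 238 234 234 234 233 230 237
  232 233 231
[... 2377 characters left out ...]
  67  82 233 235 232]
 [236 234 232 235  14  23  18  23  40  31  23  25  20  27  21  22  25  31
   48  30  16  27 159  75  91 148 231]
 [233 234 236 239  30  18  20  20 146  29  17  24  14  22  25  21  22  24
   17  28  26  31  27  58  19 117 118]
 [229 229 234 238  24  19  12  22  14  19  10  22  22  20  18  20  20  27
   17  26  25  25  17  22  17 114 114]
 [230 229 232  24  23  16  24  25  16  22  18  22  25  22  20   8  14   9
   25  30  30  24  20  16  16 114 115]
 [234 230  24  19  14  44  33  14  19  19  18  22  15  10  21  21  24  15
   18  23  27  24  55  21  21  25  14]
 [222  11  21  24  24  47  47  22  20  20  24  19  21  19  26  23  20  11
   23  27  24  43  91  28  20  20  43]]
```

```bash
python3 -m crank '{"xyz":[[0,0,0.0005],[0,0,0.001],[0,0,0.0015],[0,0,0.002],[0,0,0.0025],[0,0,0.003],[0,0,0.0035],[0,0,0.0035],[0,0,0.0035]],"rot":[[0,0,0],[0,0,0],[0,0,0],[0,0,0],[0,0,0],[0,0,0],[0,0,0],[0,0,0],[0,0,0]],"fingers":[-1,-1,-1,-1,-1,-1,-1,-1,-1]}'
```

```text
clock: 14.78
position: [0.5909, -0.0553, 0.1665]
eef_rot: [0.436, 3.111, 0.0]
contact_force: [-0.4, -0.4, -6.8]
width: 0.172
grasp_force: 59.2
```

```bash
python3 -m crank '{"xyz":[[0,0,0.0005],[0,0,0.001],[0,0,0.001],[0,0,0.001]],"rot":[[0,0,0],[0,0,0],[0,0,0],[0,0,0]],"fingers":[-1,-1,-1,-1]}'
cat > chk.py <<'E'
from h import *
a=np.radians(74);ey=np.array([np.cos(a),np.sin(a),0]);ex=np.array([np.sin(a),-np.cos(a),0]);c=np.array([.592,-.0565,0])
def warp(p,h=.09):
    n=int(h*2000);q=[(-h,-h),(h,-h),(h,h),(-h,h)]
    src=np.float32([proj(p,c+x*ex+y*ey) for x,y in q]);dst=np.float32([(0,0),(2*n,0),(2*n,2*n),(0,2*n)])
    return cv2.cvtColor(cv2.warpPerspective(p["color"],cv2.getPerspectiveTransform(src,dst),(2*n,2*n),flags=cv2.INTER_CUBIC),cv2.COLOR_BGR2GRAY)  # 0.5 mm/px
S=eyes.capture("scene");D=eyes.capture("side")
W=warp(S).astype(int);V=warp(D).astype(int);cv2.imwrite("pics/W.png",W);cv2.imwrite("pics/V.png",V)
I=lambda mm:int((mm+90)*2)
r=np.arange(-90,90,2)
for x in(-30,0,30): print("scene +y face, x=",x,[(int(m),int(W[I(m),I(x)-6:I(x)+6].mean())) for m in np.arange(36,66,1.5)])
for y in(-25,0,25): print("scene +x face, y=",y,[(int(m),int(W[I(y)-6:I(y)+6,I(m)].mean())) for m in np.arange(46,76,1.5)])
for x in(-30,0,30): print("side -y face, x=",x,[(int(m),int(V[I(m),I(x)-6:I(x)+6].mean())) for m in np.arange(-66,-36,1.5)])
for x in (-56,-50,50,56): print("scene +y marks x=",x,[(m,int(W[I(m),I(x)-3:I(x)+3].mean())) for m in np.arange(46,60,1)]); 
for x in (-56,-50,50,56): print("side -y marks x=",x,[(m,int(V[I(m),I(x)-3:I(x)+3].mean())) for m in np.arange(-60,-46,1)]); 
for y in (-46,-40,40,46): print("scene +x marks y=",y,[(m,int(W[I(y)-3:I(y)+3,I(m)].mean())) for m in np.arange(56,72,1)]);
E
python3 chk.py
```

```text
clock: 15.12
position: [0.5911, -0.0552, 0.1665]
eef_rot: [0.435, 3.11, 0.0]
contact_force: [-3.0, 1.7, -0.2]
width: 0.17
grasp_force: 60.2
scene +y face, x= -30 [(36, 47), (37, 64), (39, 78), (40, 86), (42, 89), (43, 85), (45, 72), (46, 54), (48, 34), (49, 18), (51, 10), (52, 7), (54, 7), (55, 6), (57, 7), (58, 7), (60, 6), (61, 6), (63, 7), (64, 8)]
scene +y face, x= 0 [(36, 44), (37, 64), (39, 79), (40, 87), (42, 88), (43, 84), (45, 71), (46, 53), (48, 32), (49, 17), (51, 10), (52, 9), (54, 9), (55, 8), (57, 7), (58, 9), (60, 9), (61, 8), (63, 6), (64, 6)]
scene +y face, x= 30 [(36, 64), (37, 72), (39, 79), (40, 85), (42, 86), (43, 80), (45, 66), (46, 47), (48, 27), (49, 14), (51, 10), (52, 9), (54, 8), (55, 8), (57, 8), (58, 8), (60, 7), (61, 7), (63, 7), (64, 8)]
scene +x face, y= -25 [(46, 45), (47, 46), (49, 45), (50, 46), (52, 45), (53, 43), (55, 36), (56, 24), (58, 14), (59, 10), (61, 13), (62, 16), (64, 13), (65, 8), (67, 5), (68, 5), (70, 6), (71, 7), (73, 8), (74, 9)]
scene +x face, y= 0 [(46, 45), (47, 45), (49, 45), (50, 44), (52, 44), (53, 42), (55, 35), (56, 24), (58,
[... 4268 characters left out ...]
, 62), (np.int64(60), 80), (np.int64(61), 92), (np.int64(62), 92), (np.int64(63), 81), (np.int64(64), 63), (np.int64(65), 43), (np.int64(66), 25), (np.int64(67), 14), (np.int64(68), 9), (np.int64(69), 7), (np.int64(70), 8), (np.int64(71), 8)]
scene +x marks y= 46 [(np.int64(56), 57), (np.int64(57), 59), (np.int64(58), 68), (np.int64(59), 83), (np.int64(60), 96), (np.int64(61), 102), (np.int64(62), 100), (np.int64(63), 87), (np.int64(64), 65), (np.int64(65), 43), (np.int64(66), 24), (np.int64(67), 12), (np.int64(68), 7), (np.int64(69), 7), (np.int64(70), 7), (np.int64(71), 7)][ WARN:0@2.213] global loadsave.cpp:1063 imwrite_ Unsupported depth image for selected encoder is fallbacked to CV_8U.
```

The lamp's weight is on the bench (Fz ≈ 0). It is about 0.3 mm off centre in x and 1.2 mm in y, with a yaw error of about 0.5°, which is well inside the marks. Now I'll release and retreat.

```bash
python3 -m crank '{"xyz":[[0,0,0],[0,0,0],[0,0,0],[0,0,0],[0,0,0],[0,0,0],[0,0,0],[0,0,0]],"rot":[[0,0,0],[0,0,0],[0,0,0],[0,0,0],[0,0,0],[0,0,0],[0,0,0],[0,0,0]],"fingers":[-0.5,-0.3,0,0.4,0.8,1,1,1]}'
python3 -m crank '{"xyz":[[0,0,-0.005],[0,0,-0.015],[0,0,-0.03],[0,0,-0.05],[0,0,-0.07],[0,0,-0.09],[0,0,-0.11],[0,0,-0.13],[0,0,-0.14],[0,0,-0.145],[0,0,-0.145],[0,0,-0.145]],"rot":[[0,0,0],[0,0,0],[0,0,0],[0,0,0],[0,0,0],[0,0,0],[0,0,0],[0,0,0],[0,0,0],[0,0,0],[0,0,0],[0,0,0]],"fingers":[1,1,1,1,1,1,1,1,1,1,1,1]}'
python3 chk.py 2>/dev/null | sed -n '1p;3p;5p;8p' | tr -d ' ' | cut -c1-420
python3 - <<'E'
from h import *
s=state();p=eyes.capture("wrist")
# lamp top corners & bar, from the wrist view
S=eyes.capture("scene")
for t in ("lamp","lamp_handle","dish","part","meter","red_cap","bottle_dark"):
    print(t,[[(np.round(d["location"],3),round(d["confidence"],2)) for d in eyes.find_in(t,q)][:3] for q in (p,S)])
g=cv2.cvtColor(p["color"],cv2.COLOR_BGR2GRAY)
a=np.radians(74);ey=np.array([np.cos(a),np.sin(a),0]);ex=np.array([np.sin(a),-np.cos(a),0]);c=np.array([.592,-.0565,.172])
# bar edges at z=.172 across y
for x in(-.03,-.01,.01,.03): print("bar",x,[(m,int(g[tuple(np.round(proj(p,c+x*ex+m*1e-3*ey,s)).astype(int)[::-1])])) for m in range(-12,14,2)])
E
```

```text
clock: 15.88
position: [0.5909, -0.0554, 0.1654]
eef_rot: [0.436, 3.111, -0.0]
contact_force: [0.7, -0.0, 0.6]
width: 0.998
grasp_force: 0.0
clock: 16.88
position: [0.5904, -0.0552, 0.3096]
eef_rot: [-0.436, -3.11, -0.0]
contact_force: [-0.4, -0.5, 0.0]
width: 0.998
grasp_force: 0.0
scene+yface,x=-30[(36,45),(37,62),(39,76),(40,85),(42,87),(43,83),(45,70),(46,52),(48,33),(49,17),(51,10),(52,8),(54,7),(55,8),(57,7),(58,6),(60,6),(61,6),(63,6),(64,7)]
scene+yface,x=30[(36,63),(37,71),(39,78),(40,83),(42,83),(43,77),(45,63),(46,45),(48,25),(49,12),(51,7),(52,7),(54,7),(55,6),(57,6),(58,7),(60,7),(61,6),(63,7),(64,8)]
scene+xface,y=0[(46,43),(47,43),(49,43),(50,43),(52,43),(53,40),(55,34),(56,24),(58,14),(59,7),(61,4),(62,3),(64,4),(65,5),(67,6),(68,7),(70,9),(71,8),(73,8),(74,8)]
side-yface,x=0[(-66,5),(-64,5),(-63,4),(-61,4),(-60,4),(-58,5),(-57,5),(-55,3),(-54,2),(-52,8),(-51,17),(-49,29),(-48,48),(-46,67),(-45,82),(-43,96),(-42,108),(-40,113),(-39,116),(-37,119)]
lamp [[(array([ 0.586, -0.054,  0.127]), 0.87), (array([0.768, 0.109, 0.058]), 0.63)], [(array([ 0.612, -0.039,  0.122]), 
[... 587 characters left out ...]
 [(array([0.391, 0.19 , 0.022]), 0.5)]]
bottle_dark [[(array([ 0.654, -0.26 ,  0.055]), 0.89)], [(array([ 0.663, -0.257,  0.052]), 0.5)]]
bar -0.03 [(-12, 110), (-10, 111), (-8, 111), (-6, 63), (-4, 19), (-2, 26), (0, 22), (2, 26), (4, 28), (6, 32), (8, 19), (10, 95), (12, 112)]
bar -0.01 [(-12, 111), (-10, 111), (-8, 112), (-6, 78), (-4, 23), (-2, 24), (0, 28), (2, 28), (4, 26), (6, 32), (8, 22), (10, 98), (12, 111)]
bar 0.01 [(-12, 111), (-10, 113), (-8, 113), (-6, 95), (-4, 16), (-2, 26), (0, 20), (2, 25), (4, 29), (6, 27), (8, 21), (10, 99), (12, 113)]
bar 0.03 [(-12, 72), (-10, 74), (-8, 74), (-6, 30), (-4, 17), (-2, 29), (0, 21), (2, 25), (4, 18), (6, 22), (8, 22), (10, 58), (12, 112)]
```

The lamp is standing over the part about 1.5 mm off centre, against 8 mm of margin. The dish is clear of the mat and the other things haven't moved. I'm handing in.

```bash
python3 -c "
from rig import job;print(job.finish_job())"
```

```text
the job is handed in; nothing more can be done
None
```

The job is handed in after about 17 s of the 64 s: the dish stands clear of the mat, the lamp is set down over the part about 1.5 mm off centre within the corner marks, and nothing else was moved.

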